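# Nip a stone offcut in the slide clamp under the dust hood

### The job

Lay the larger of the two loose limestone offcuts flat in the channel of the slide clamp, long side along the channel, then slide the carriage towards the hood until the stone is nipped between the jaw and the end stop, with no gap at either end. Feel for the stop and do not ram it; let go and leave it clamped, and leave the small offcut where it lies.

Things in the scene. Friction and masses are not known exactly. Their poses are not given: they have to be found in the camera images.
- stone: The larger limestone offcut: a pale slightly uneven block with rounded edges, 47 (x) x 56 (y) x 36 (z) mm, 0.17 kg, loose, on the bench to the right. Origin: centre of its underside, z up. On the way to the clamp, keep between the desk fan (cage at x > 0.55, y -0.34 to -0.10, z 0.24 to 0.48 m) and the carved block (x < 0.39, y -0.34 to -0.16, top z = 0.24 m).
- fixture: Slide clamp, fixed to the bench: aluminium bed 80 (x) x 300 (y) mm. Origin on the bench under the bed's middle line; the bed spans y -145 to +155 mm. +y is the way the carriage travels, towards hood and stop. Stone lies on the bed top, z = 16 mm, in a channel 52 mm wide between two steel rails (26 to 35 mm either side of the middle, tops z = 26 mm). Bed is open above for y < +30 mm.
- jaw_face (a point): Middle of the clamping face of the carriage's jaw, z = 36 mm above the bench; the jaw is 48 mm wide, from z = 18 to 54 mm; it faces the stop. Axes as the fixture's.
- stop_face (a point): Middle of the clamping face of the end stop, z = 36 mm above the bench, facing the jaw. A steel block 48 (x) x 16 (y) x 34 mm high on the bed under the hood, a small round knob on top. Fixed, but its place along the bed differs from time to time: face 117 to 137 mm along +y from the fixture's origin. Axes as the fixture's.
- handle (a point): Grip point, z = 72 mm, on the middle line of the carriage's upright black handle: rounded bar 16 (x) x 22 (y) mm, z = 41 to 91 mm, 24 mm behind the jaw face. With the stone nipped it stands 7 to 29 mm inside the hood's front edge, so the tool must lean 30 to 45 degrees there: fingers forward along the fixture's +y, wrist back. Axes as the fixture's.
- carriage (a joint): Travel of the carriage along the bed in m; grows towards the hood. At 0 the jaw face is at y = -105 mm of the fixture; it can go to 0.215. It starts between 0 and 0.025. Sliding friction 4 N plus 8 N per m/s; it stays where it is left. In the open part of the bed the handle can be moved with the tool upright, which keeps the wrist clear of the fan.
- hood_lip (a point): Middle of the front edge of the dust hood over the stop end, on the roof's underside, 222 mm above the bench, 30 mm along +y from the fixture's origin. Roof: clear pane in a grey steel frame, x +-60 mm, top at z = 231 mm, running 132 mm on in +y to an upright back plate of the same width. No side walls. Axes as the fixture's.
- small_stone: The small limestone offcut, 22 x 30 x 12 mm, loose, on the bench between the larger one and the clamp. Not wanted: leave it where it is. Origin: centre of its underside, z up.
Mind the look-alikes: they are no part of the job. Leave any red look-alike of the stone alone.

How it is judged:
By the outcome, as a careful person would: the job done as asked, in the order asked, and still so for the second after the job is handed in, with the robot touching nothing.
It also fails if it takes over 56 s, if anything falls off the work surface, if the arm or the gripper's body presses on something with over 40 N, if the wrist force passes 120 N, or if a joint passes its speed limit or range.

### The arm

A 6-joint arm with a two-finger parallel gripper is mounted at the origin on the work surface; the furniture and walls round the work are solid. World frame = base frame: x ahead of the robot, y to its left, z up, the work surface at z = 0. Lengths are in m, angles in rad, forces in N, time in s.
With the tool pointing down it reaches from about 0.375 to 0.75 m from the base axis. Payload 9 kg.
Tool frame: the origin (TCP) lies on the centre line of the jaws, within the pads' length; the fingertips stand 22 mm ahead of it and the grasp point (between the pads) lies 3 mm ahead of it (tcp_to_tips is the distance from the TCP to the fingertips, in m); z points along the fingers, y is the line along which they close (so a half turn about z gives the same grasp; the last joint's range is limited). The gripper opens to 85 mm and grips with 20 to 120 N. Pads are 22 mm wide; open, the fingers measure 114 mm over their backs; the gripper's body (76 mm by 85 mm) begins 54 mm behind the grasp point. The pads swing forward as they close: fully open they stand 13 mm farther back than shut.
Start: joints at [-1.337, 0.104, 0.097, 1.564, 0, 1.353], TCP at [0.262, -0.54, 0.253] pointing down, gripper open.
Joint ranges: [-2.99, 2.99], [-0.84, 1.86], [-1.1, 1.16], [-1.84, 2.11], [-1.51, 1.56], [-3.14, 3.14]. Speed limits (rad/s): [2.22, 2.22, 2.57, 3.14, 3.14, 3.14].

### API

Orientations are given as [roll, pitch, yaw] about the fixed x, y, z axes, in that order (R = Rz(yaw) Ry(pitch) Rx(roll)).
In Python, from workcell import move_ptp, servo_line, move_j, ungrasp, close_gripper, hold, ik, snapshot, Unreachable, job_done, spot_in, get_time_s, get_joints, get_dq, get_tau, get_eef_pos, get_eef_rot, get_contact_force, get_moment, get_opening, get_grip_force, tcp_to_tips gives the robot as it stands. The module is installed in compiled form; this text tells all that it offers. Calls block until the motion is done:
- move_ptp(position, orientation): joint-space move of the TCP to a pose.
- servo_line(position, attitude=None, rate=0.15, threshold=None): straight line of the TCP; attitude=None keeps the orientation; rate is the mean speed in m/s. With threshold (N) it stops when the force on the tool has changed by that much, and returns True; else False.
- move_j(angles): joint-space move.
- ungrasp() and close_gripper(newtons=None): open the fingers fully, or close them until they stop; newtons is the grip in N (None keeps the last).
- hold(seconds).
- ik(position, orientation): joint angles nearest the present ones, or None.
- snapshot(name): name is "scene" or "side" or "wrist"; returns a dict with "color" (480x640x3 uint8, red, green, blue), "fx", "fy", "cx", "cy" (pixels), "rvec" (rotation vector, rad) and "tvec" (3), from world to camera coordinates, as OpenCV has them; the wrist camera has in their place "hand_eye" (4x4, takes a point from camera to tool coordinates, whose origin is the TCP and whose axes are the flange's). Camera axes: x right, y down, z forward; pixel columns grow to the right and rows downward; lengths in m; the calibration is good to about 2 mm. A picture is of the moment at which its call begins: read the wrist's pose just before it. There is no depth.
A pose or a line that the arm cannot do raises Unreachable and nothing moves.
- job_done(): hands the job in; it is judged then, once.
Trained networks look in a picture, given as the dict that the camera call returned (one of the last four; its "shot" number tells which), for a name from the list of things; names that differ only in an ending like _2 or _b are one class to them, and where a whole thing is asked for, a point or a joint stands for the part that bears it (a point fixed in the world has none). Each returns a list of dicts, best first, with "score" (0 to 1); they miss things now and then, are a little off and sometimes report something else, mostly with a low value. They report only what shows in the picture. A call takes as long as a camera call. They do not tell look-alikes from the thing itself.
- spot_in(picture, target): "extent" ([left, top, width, height] as shares, 0 to 1, of the picture: columns of its width, rows of its height, round what is visible of it).
Readings, each from a call of its own:
- get_time_s(): time.
- get_joints(): joint angles.
- get_dq(): joint speeds.
- get_tau(): joint torques, N m.
- get_eef_pos(): TCP position.
- get_eef_rot(): TCP orientation.
- get_contact_force(): force on the tool from outside, world axes, zero at the start.
- get_moment(): the same for the moment, N m.
- get_opening(): finger opening in m.
- get_grip_force(): force on a finger pad.
Only numpy, scipy, OpenCV 4.12 (cv2) and the standard library are available. Lean on these libraries where they do the work, as an engineer would, in place of code of your own. Each camera call takes 0.05 s, during which the arm holds its last target. There are 200 camera calls.

## Working session

There is one attempt and no reset: what is moved stays moved. The work goes in short steps, each a Python script; the robot and the scene stay as the last script left them, time stands still between calls to the robot, and variables do not carry over. Pictures are saved under pics/ and viewed, at most 13 in all, crops included, and the job is handed in when it is done.

```bash
mkdir -p pics; cat > h.py <<'E'
import numpy as np, cv2
from workcell import *
from scipy.spatial.transform import Rotation as R
def save(p,n): cv2.imwrite('pics/'+n, p["color"][:,:,::-1])
def cam(p, eef=None):
    """returns K, Rwc (world->cam), t"""
    K=np.array([[p["fx"],0,p["cx"]],[0,p["fy"],p["cy"]],[0,0,1.]])
    if "rvec" in p:
        return K, cv2.Rodrigues(np.array(p["rvec"],float))[0], np.array(p["tvec"],float).ravel()
    pos,rot=eef
    T=np.eye(4); T[:3,:3]=R.from_euler('xyz',rot).as_matrix(); T[:3,3]=pos
    M=np.linalg.inv(T@np.array(p["hand_eye"]))
    return K,M[:3,:3],M[:3,3]
def proj(c,X):
    K,Rm,t=c; q=(K@(Rm@np.atleast_2d(X).T+t[:,None])).T
    return q[:,:2]/q[:,2:]
def onplane(c,uv,z):
    K,Rm,t=c; o=-Rm.T@t; d=Rm.T@np.linalg.solve(K,[uv[0],uv[1],1.])
    return o+d*(z-o[2])/d[2]
def tri(cs,uvs):
    A=[];b=[]
    for c,uv in zip(cs,uvs):
        K,Rm,t=c;o=-Rm.T@t;d=Rm.T@np.linalg.solve(K,[uv[0],uv[1],1.]);d/=np.linalg.norm(d)
        P=np.eye(3)-np.outer(d,d);A.append(P);b.append(P@o)
    return np.linalg.lstsq(np.vstack(A),np.hstack(b),rcond=None)[0]
def box(d): 
    l,t,w,h=d["extent"]; return np.round([l*640,t*480,(l+w)*640,(t+h)*480],1)
E
python3 - <<'E'
from h import *
print(get_eef_pos(),get_eef_rot(),get_time_s())
for n in ["scene","side","wrist"]:
    e=(get_eef_pos(),get_eef_rot()); p=snapshot(n); save(p,n+'0.png'); c=cam(p,e)
    print(n,'campos',-c[1].T@c[2])
    for t in ["stone","fixture","handle","small_stone","stop_face"]:
        print(t,[(round(d["score"],2),box(d).tolist()) for d in spot_in(p,t)[:4]])
E
```

```text
[ 0.26187432 -0.53949009  0.25251673] [-3.14027017e+00 -3.03844799e-04  4.51765262e-01] 0.0
scene campos [-0.41258994  0.22194762  1.00590182]
stone [(0.94, [435.9, 243.8, 460.3, 271.8]), (0.65, [142.0, 223.3, 232.8, 336.3])]
fixture [(0.65, [142.2, 220.2, 228.3, 336.8])]
handle []
small_stone []
stop_face [(0.76, [167.7, 297.6, 184.5, 320.4])]
side campos [-0.43641469 -0.47017025  1.1623823 ]
stone [(0.98, [416.2, 279.3, 440.7, 300.3]), (0.7, [429.5, 329.9, 453.5, 358.2])]
fixture [(0.77, [234.1, 234.6, 318.8, 280.1])]
handle [(0.91, [291.5, 244.4, 314.4, 276.1])]
small_stone [(0.62, [377.4, 271.2, 385.6, 279.4])]
stop_face []
wrist campos [ 0.32473321 -0.51087277  0.37364105]
stone [(0.8, [260.1, 50.5, 330.1, 129.9])]
fixture []
handle []
small_stone []
stop_face []
```

View pics/scene0.png

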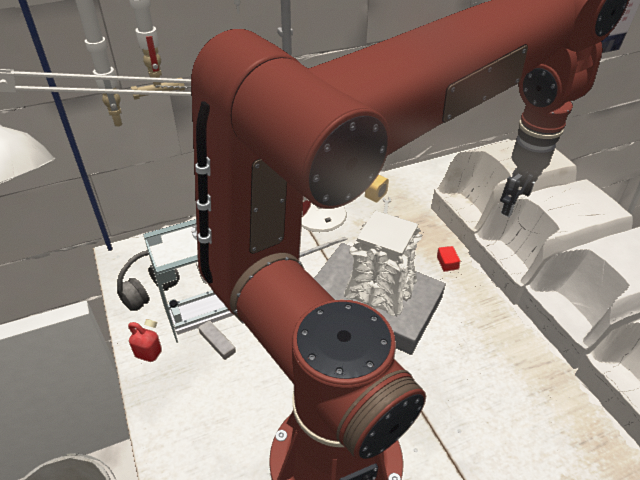

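View pics/side0.png

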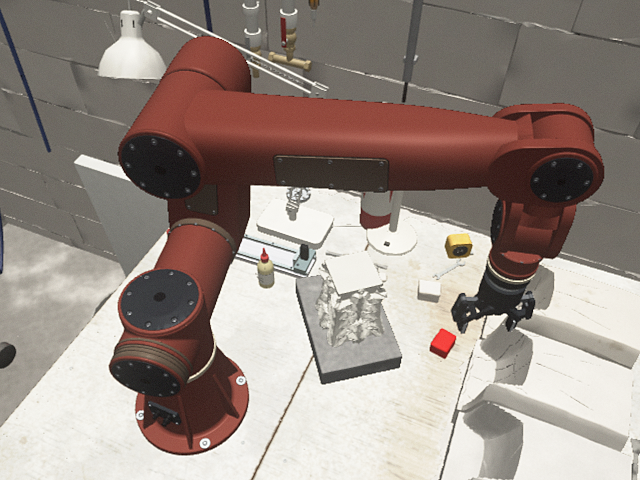

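View pics/wrist0.png

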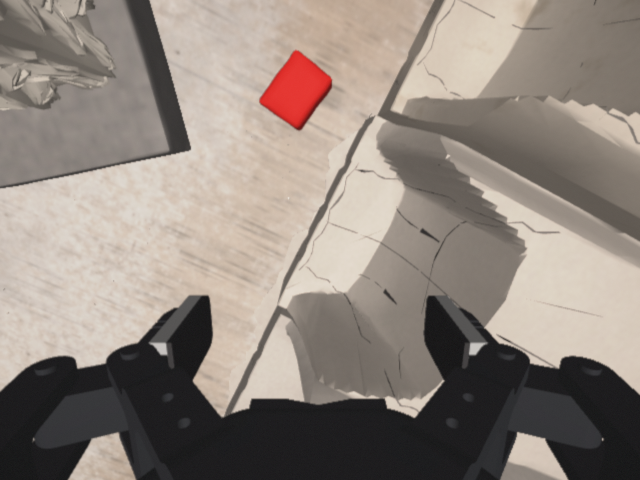

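The scene view shows the red arm hiding most of the bench, with the clamp at about (200,275). The side view shows the pale stone at (428,290), the small offcut at (381,275), the clamp at (275,255) and the red look-alike at (441,343). The wrist view shows only the red look-alike, at (296,90).

```bash
python3 - <<'E'
from h import *
p=snapshot("side"); c=cam(p); s=snapshot("scene"); cs=cam(s)
for n,uv,z in [("stone",(428.5,290),.018),("small",(381.5,275),.006),("red",(441,343),.018),("tape",(459,245),.02),("handle",(303,246),.09),("fix TL?",(250,236),.016),("fix R near",(303,273),.016)]:
    print(n,onplane(c,uv,z).round(3))
for n,uv,z in [("stop",(176,309),.03),("fixa",(177,335),0.016),("fixb",(235,312),.016),("fixc",(165,300),.016),("hoodL",(147,236),.23),("hoodR",(193,226),.23)]:
    print(n,onplane(cs,uv,z).round(3))
# zoomed crops
a=cv2.resize(p["color"][180:320,220:480],None,fx=3,fy=3,interpolation=cv2.INTER_CUBIC)[:420,:780]
b=cv2.resize(s["color"][210:350,100:260],None,fx=3.5,fy=3.5,interpolation=cv2.INTER_CUBIC)
cv2.imwrite('pics/crop.png',a[:,:,::-1]); cv2.imwrite('pics/cropb.png',b[:,:,::-1])
E
```

```text
stone [ 0.494 -0.401  0.018]
small [ 0.502 -0.272  0.006]
red [ 0.351 -0.471  0.018]
tape [ 0.677 -0.436  0.02 ]
handle [ 0.445 -0.071  0.09 ]
fix TL? [0.481 0.107 0.016]
fix R near [ 0.418 -0.082  0.016]
stop [0.447 0.192 0.03 ]
fixa [0.385 0.206 0.016]
fixb [0.398 0.07  0.016]
fixc [0.496 0.209 0.016]
hoodL [0.484 0.21  0.23 ]
hoodR [0.478 0.115 0.23 ]
```

View pics/cropb.png

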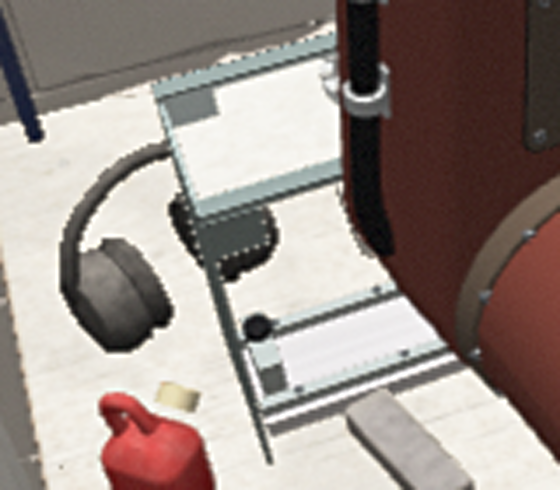

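The crop shows the stop with its black knob at (262,330) under the clear hood, and the channel running roughly along world y. Next I look at the stone from two wrist positions.

```bash
python3 - <<'E'
from h import *
import pickle
out=[]
for i,(pos,yaw) in enumerate([((0.43,-0.43,0.28),0.0),((0.46,-0.38,0.27),0.0)]):
    move_ptp(pos,[np.pi,0,yaw]); 
    e=(get_eef_pos(),get_eef_rot()); p=snapshot("wrist"); save(p,f'w{i+1}.png'); c=cam(p,e)
    print(e, 'cam',-c[1].T@c[2], get_time_s())
    for t in ["stone","small_stone"]:
        for d in spot_in(p,t)[:3]:
            b=box(d); m=((b[0]+b[2])/2,(b[1]+b[3])/2); print(t,round(d["score"],2),b,onplane(c,m,.018).round(4))
    out.append((p,e))
pickle.dump(out,open('w.pkl','wb'))
E
```

```text
(array([ 0.42958689, -0.43038947,  0.2797704 ]), array([3.14148345e+00, 4.19435480e-04, 1.26665957e-03])) cam [ 0.49916038 -0.43069228  0.40005784] 1.875
stone 0.83 [256.1 116.6 319.1 171.1] [ 0.4965 -0.3996  0.018 ]
stone 0.63 [334.6 243.  380.5 302.5] [ 0.3544 -0.4765  0.018 ]
stone 0.38 [  0.  152.6  23.6 220.9] [ 0.4519 -0.1039  0.018 ]
small_stone 0.66 [155.3 121.7 186.  154.8] [ 0.5019 -0.2791  0.018 ]
(array([ 0.45987453, -0.37963712,  0.26975016]), array([-3.14135969e+00,  3.47101735e-04,  7.99050154e-04])) cam [ 0.52943936 -0.38001275  0.39004248] 2.375
stone 0.86 [375.5 273.6 426.4 328.8] [ 0.3541 -0.4749  0.018 ]
stone 0.62 [306.8 148.1 368.8 200. ] [ 0.4969 -0.4007  0.018 ]
small_stone 0.85 [204.1 153.5 230.  180.6] [ 0.5039 -0.2767  0.018 ]
```

View pics/w2.png

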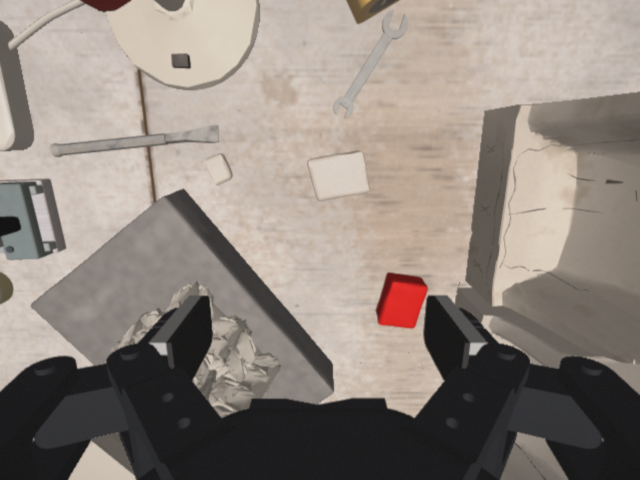

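The wrist view shows the pale stone at (338,174), slightly turned, the small offcut at (218,167), the red look-alike at (402,300) and the clamp's near end at the left, (35,220). Next I segment the stone in both views and look at the clamp.

```bash
cat > st.py <<'E'
from h import *
import pickle
O=pickle.load(open('w.pkl','rb'))
bx=[(256,116.6,319,171),(306.8,148,368.8,200)]
res=[];C=[]
for (p,e),b in zip(O,bx):
    c=cam(p,e); C.append(c)
    im=p["color"].copy(); m=np.full((480,640),cv2.GC_BGD,np.uint8)
    x0,y0,x1,y1=[int(v) for v in b]
    m[y0-8:y1+8,x0-8:x1+8]=cv2.GC_PR_BGD; m[y0:y1,x0:x1]=cv2.GC_PR_FGD; m[y0+12:y1-12,x0+12:x1-12]=cv2.GC_FGD
    cv2.grabCut(im,m,None,np.zeros((1,65)),np.zeros((1,65)),8,cv2.GC_INIT_WITH_MASK)
    g=((m==1)|(m==3)).astype(np.uint8)
    k=max(cv2.findContours(g,0,1)[0],key=cv2.contourArea)
    r=cv2.minAreaRect(k); res.append(r); print('rect',r)
    for z in (0.018,.036):
        P=np.array([onplane(c,q,z)[:2] for q in cv2.boxPoints(r)],np.float32); rr=cv2.minAreaRect(P); print(z,np.round(rr[0],4),np.round(rr[1],4),round(rr[2],1))
print('tri centre',tri(C,[r[0] for r in res]).round(4))
E
python3 st.py; python3 - <<'E'
from h import *
import pickle
move_ptp((0.46,-0.40,0.28),[np.pi,0,np.pi/2])
out=[]
for i,pos in enumerate([(0.455,-0.13,0.31),(0.455,-0.06,0.31)]):
    servo_line(pos,rate=.3)
    e=(get_eef_pos(),get_eef_rot()); p=snapshot("wrist"); save(p,f'f{i+1}.png'); c=cam(p,e)
    print(e,get_time_s())
    for t in ["fixture","handle","jaw_face","stop_face","hood_lip"]:
        for d in spot_in(p,t)[:2]:
            b=box(d); print(t,round(d["score"],2),b)
    out.append((p,e))
pickle.dump(out,open('f.pkl','wb'))
E
```

```text
rect ((287.2499694824219, 144.25), (42.16496276855469, 54.52027893066406), 78.69007110595703)
0.018 [ 0.4958 -0.399 ] [0.0422 0.0575] 11.1
0.036 [ 0.496  -0.4005] [0.0402 0.0548] 11.1
rect ((337.3659973144531, 174.5515594482422), (43.00128936767578, 56.96895980834961), 80.27242279052734)
0.018 [ 0.4961 -0.4006] [0.0441 0.0595] 9.8
0.036 [ 0.4978 -0.3996] [0.042  0.0567] 9.8
tri centre [ 0.4965 -0.3998  0.0229]
(array([ 0.4550327 , -0.13087638,  0.30968524]), array([-3.14134150e+00,  2.38194533e-04,  1.57017791e+00])) 5.0
fixture 0.68 [262.7   3.4 345.7 164. ]
fixture 0.63 [338.3 298.2 365.  316.3]
handle 0.87 [272.6 121.  348.  168.2]
jaw_face 0.63 [325.8 370.  364.1 402. ]
jaw_face 0.62 [274.6 123.2 348.2 165.5]
hood_lip 0.57 [266.9   0.  346.8 168.1]
(array([ 0.4550821 , -0.05936243,  0.31012349]), array([3.14129317e+00, 3.05250747e-04, 1.57257025e+00])) 5.6833
fixture 0.69 [264.9   3.3 348.1 232.1]
handle 0.93 [275.3 186.4 350.7 236.2]
jaw_face 0.93 [274.3 193.1 347.5 236.2]
hood_lip 0.75 [265.1   0.  345.8 236.2]
```

```bash
python3 - <<'E'
import cv2,numpy as np
a=cv2.imread('pics/f1.png')[0:250,200:420];b=cv2.imread('pics/f2.png')[0:300,200:400]
a=cv2.copyMakeBorder(a,0,50,0,0,cv2.BORDER_CONSTANT)
cv2.imwrite('pics/f12.png',cv2.resize(np.hstack([b]),None,fx=2,fy=2,interpolation=cv2.INTER_CUBIC))
E
```

```text
(no output)
```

View pics/f12.png

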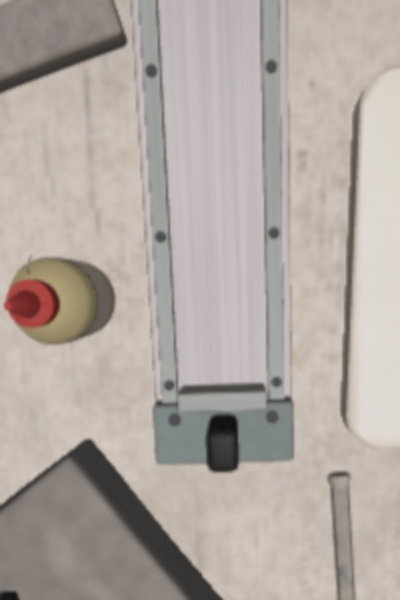

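The crop (2x, offset 200 px) shows the two rails with screws at left (152,71), (160,237), (169,384) and right (271,66), (274,233), (277,382). The black handle top is at (222,432) and the jaw's top edge lies around row 388.

```bash
python3 - <<'E'
from h import *
import pickle
O=pickle.load(open('f.pkl','rb')); C=[cam(p,e) for p,e in O]
g=[cv2.cvtColor(p["color"],cv2.COLOR_RGB2GRAY) for p,e in O]
pts={'L1':(152,71,.026),'L2':(160,237,.026),'L3':(169,384,.026),'R1':(271,66,.026),'R2':(274,233,.026),'R3':(277,382,.026),'cL':(174,420,.026),'cR':(272,417,.026),'hand':(222,432,.091),'jl':(178,389,.054),'jr':(265,387,.054)}
print('axis cam',C[1][1][2], 'top row y',onplane(C[1],(310,0),.016),onplane(C[1],(310,0),.222))
def refine(im,uv):
    u,v=np.round(uv).astype(int); w=im[v-4:v+5,u-4:u+5].astype(float); k=np.clip(np.median(w)-w-15,0,None)
    yy,xx=np.mgrid[-4:5,-4:5]; return np.array([u+(k*xx).sum()/k.sum(),v+(k*yy).sum()/k.sum()])
for n,(a,b,z) in pts.items():
    uv=np.array([200+a/2,b/2]); 
    if n[0] in 'LRc': uv=refine(g[1],uv)
    X=onplane(C[1],uv,z); q=proj(C[0],X)[0]; s=''
    if q[1]>12:
        r=8; T=g[1][int(uv[1])-r:int(uv[1])+r+1,int(uv[0])-r:int(uv[0])+r+1]
        u0,v0=(q-r-10).astype(int); v0=max(v0,0);u1,v1=(q+r+10).astype(int)
        if T.shape==(17,17):
            m=cv2.matchTemplate(g[0][v0:v1,u0:u1],T,cv2.TM_CCOEFF_NORMED); _,sc,_,l=cv2.minMaxLoc(m)
            q0=np.array([u0+l[0]+r,v0+l[1]+r])+(uv-uv.astype(int))
            s=f'tri {tri(C,[q0,uv]).round(4)} {sc:.2f}'
    print(n,uv.round(1),X.round(4),s)
E
```

```text
axis cam [-4.55954729e-05 -2.66264048e-01 -9.63900127e-01] top row y [0.44889671 0.14637299 0.016     ] [0.45302198 0.07735507 0.222     ]
L1 [275.2  35. ] [0.4136 0.1118 0.026 ] 
L2 [280.2 117.9] [0.4166 0.0319 0.026 ] tri [0.4167 0.0319 0.0273] 0.96
L3 [284.6 192.2] [ 0.4195 -0.048   0.026 ] tri [ 0.4193 -0.0479  0.0264] 0.73
R1 [335.2  32.9] [0.4745 0.1139 0.026 ] 
R2 [336.5 116.1] [0.4771 0.0339 0.026 ] tri [0.4772 0.034  0.0254] 0.97
R3 [337.8 190.6] [ 0.4799 -0.046   0.026 ] tri [ 0.4799 -0.0462  0.0245] 0.73
cL [286.9 209.5] [ 0.4216 -0.0679  0.026 ] tri [ 0.4228 -0.0659  0.0365] 0.64
cR [335.6 207.9] [ 0.4777 -0.066   0.026 ] tri [ 0.4769 -0.0634  0.0405] 0.77
hand [311. 216.] [ 0.4506 -0.0622  0.091 ] tri [ 0.4501 -0.0693  0.0561] 0.56
jl [289.  194.5] [ 0.4267 -0.0466  0.054 ] tri [ 0.4252 -0.0496  0.0334] 0.61
jr [332.5 193.5] [ 0.4728 -0.0455  0.054 ] tri [ 0.4737 -0.0485  0.0321] 0.64
```

Two views put the rails' tops at about 26 mm. The fixture's middle line passes (0.4468, 0.033) with a yaw of 0.035 rad, and the jaw face is at y≈-0.047. The stone is at (0.497,-0.400), turned about 10°. Now the grasp.

```bash
python3 - <<'E'
from h import *
try: print('tips',tcp_to_tips() if callable(tcp_to_tips) else tcp_to_tips)
except Exception as x: print(x)
yw=-np.pi/2+0.17; D=[np.pi,0,yw]
move_ptp((0.455,-0.06,0.31),D); print(get_joints(),get_time_s())
servo_line((0.465,-0.35,0.29),rate=.3)
servo_line((0.4967,-0.400,0.13),rate=.25)
p0=get_contact_force()
print('hit',servo_line((0.4967,-0.400,0.037),rate=.1,threshold=6), get_eef_pos(), get_opening())
try: print('tips',tcp_to_tips() if callable(tcp_to_tips) else tcp_to_tips)
except Exception as x: print(x)
close_gripper(40); print('open',get_opening(),get_grip_force(),get_contact_force()-p0)
servo_line((0.4967,-0.400,0.10),rate=.12); hold(.2)
print('open',get_opening(),get_grip_force(),get_contact_force()-p0,get_eef_pos(),get_time_s())
s=snapshot("side"); save(s,'s2.png'); w=snapshot("wrist"); save(w,'w3.png')
cv2.imwrite('pics/g.png',np.hstack([cv2.resize(s["color"][160:400,330:570],(400,400)),cv2.resize(w["color"][100:480,130:510],(400,400))])[:,:,::-1])
E
```

```text
tips 0.022
[-4.17385068e-01 -3.03200381e-01 -1.81574794e-01  1.69243936e+00
 -1.76495695e-05 -2.15776167e+00] 8.7167
hit False [ 0.49710681 -0.40048025  0.03790709] 0.08530101928661271
tips 0.022
open 0.04235207793150304 41.55267965979874 [3.13739129e-03 6.58525194e-01 6.82868014e+00]
open 0.04225578281672992 40.59561798116192 [ 0.71261081  2.61218335 -1.54635268] [ 0.49627118 -0.39947354  0.09879438] 13.1
```

View pics/g.png

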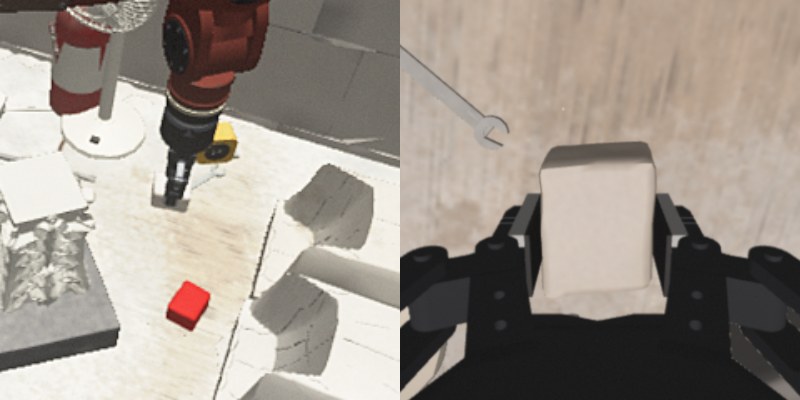

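The stone is held square between the pads (opening 42 mm), and the red block is untouched. Now I carry it to the channel.

```bash
python3 - <<'E'
from h import *
yw=-np.pi/2+0.17
servo_line((0.4967,-0.400,0.28),rate=.25)
servo_line((0.465,-0.35,0.29),rate=.25)
servo_line((0.455,-0.06,0.29),rate=.25)
D=[np.pi,0,-np.pi/2+.035]; T=np.array([.4482,-.005])
servo_line((*T,0.16),attitude=D,rate=.2)
servo_line((*T,0.082),rate=.15); hold(.2)
e=np.array(get_eef_pos()); print(e,get_eef_rot(),get_opening()); f0=get_contact_force()
C=T+(T-e[:2])
servo_line((*C,0.0815),rate=.05)
print('hit',servo_line((*C,0.050),rate=.03,threshold=4),get_eef_pos(),get_contact_force()-f0,get_opening(),get_time_s())
w=snapshot("wrist"); save(w,'w4.png'); s=snapshot("side"); save(s,'s4.png'); c=snapshot("scene")
cv2.imwrite('pics/p.png',np.hstack([cv2.resize(s["color"][180:320,220:360],(400,400)),cv2.resize(w["color"][100:480,130:510],(400,400))])[:,:,::-1])
E
```

```text
[ 0.44899814 -0.0052852   0.08320363] [-3.13977767e+00 -6.86563016e-04 -1.53579827e+00] 0.04222001342556715
hit True [ 0.44715801 -0.00459947  0.05368212] [-1.75991155  0.90929951  7.36911746] 0.042313866285728585 18.6
```

View pics/p.png

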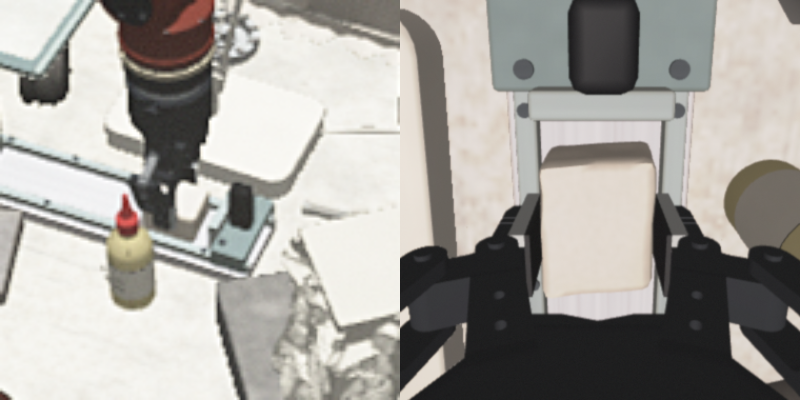

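The left half shows the stone sitting in the bed just ahead of the carriage. The right half shows it square between the rails, with the jaw at (600,105) and the handle at (605,45). The contact height is z=0.0537 against 0.054 expected, so the stone is on the bed. I release and look at the handle.

```bash
python3 - <<'E'
from h import *
import pickle
ungrasp(); e=get_eef_pos(); print(get_opening(),get_contact_force())
servo_line((e[0],e[1],0.11),rate=.12)
out=[]
for y in (-.005,-.045):
    servo_line((.4485,y,0.19),rate=.2)
    e=(get_eef_pos(),get_eef_rot()); w=snapshot("wrist"); save(w,f'h{y}.png'); out.append((w,e)); print(e)
    for t in ("handle","stone","jaw_face"):
        for d in spot_in(w,t)[:2]: print(t,round(d["score"],2),box(d))
pickle.dump(out,open('hd.pkl','wb')); print(get_time_s())
cv2.imwrite('pics/hh.png',np.hstack([out[0][0]["color"][0:480,150:490],out[1][0]["color"][0:480,150:490]])[:,:,::-1])
E
```

```text
0.08565767336735242 [-0.53257678 -0.02824402  0.75583508]
(array([ 0.44831163, -0.00494883,  0.18926218]), array([ 3.13873315e+00,  1.09282208e-03, -1.53577716e+00]))
handle 0.65 [266.  113.6 377.7 176.8]
stone 0.7 [289.4 194.  348.9 271.3]
(array([ 0.44813384, -0.04536347,  0.18935691]), array([ 3.13849254e+00,  1.42527038e-03, -1.53737320e+00]))
handle 0.85 [269.1 172.1 370.7 229. ]
stone 0.77 [293.3 239.  344.7 315.9]
jaw_face 0.67 [266.1 171.2 371.7 232.9]
jaw_face 0.51 [267.3 164.7 366.2 404.2]
21.175
```

View pics/hh.png

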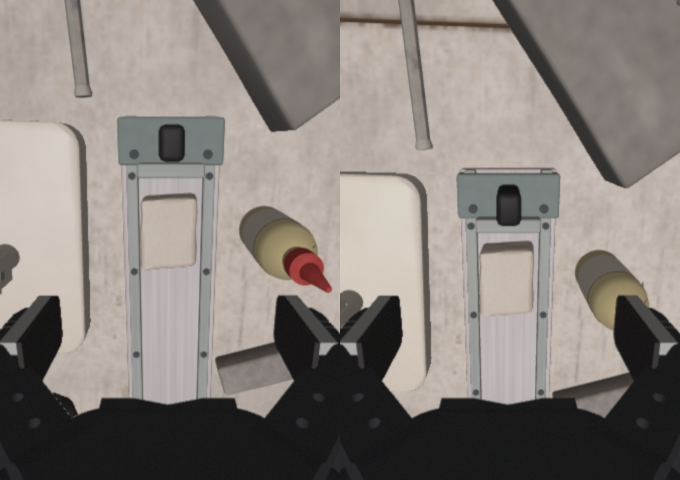

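Both views show the stone flat between the rails, at (169,231) and (507,278), and square. The handle tops are at (172,142) and (509,205), and the bed's rear edge is at row ~169 in the second view.

```bash
python3 - <<'E'
from h import *
import pickle
O=pickle.load(open('hd.pkl','rb')); C=[cam(p,e) for p,e in O]; uv=[]
for (p,e),b in zip(O,[(300,115,345,170),(300,175,340,232)]):
    g=cv2.cvtColor(p["color"],cv2.COLOR_RGB2GRAY); x0,y0,x1,y1=b; m=(g[y0:y1,x0:x1]<60).astype(np.uint8)
    k=max(cv2.findContours(m,0,1)[0],key=cv2.contourArea); r=cv2.boundingRect(k); r=(r[0]+x0,r[1]+y0,r[2],r[3]); print(r); uv.append((r[0]+r[2]/2,r[1]+r[3]/2))
    c=cam(p,e); print('cam',(-c[1].T@c[2]).round(3),'handle z.09: centre',onplane(c,uv[-1],.09).round(4),'top row',onplane(c,(uv[-1][0],r[1]),.09).round(4),'bot row',onplane(c,(uv[-1][0],r[1]+r[3]),.09).round(4),'bot row z.041',onplane(c,(uv[-1][0],r[1]+r[3]),.041).round(4))
print('tri',tri(C,uv).round(4))
print('bed end',onplane(C[1],(319,169),.016).round(4),'jaw front', onplane(C[1],(320,232),.054).round(4), onplane(C[0],(315,176),.054).round(4))
print('stone',onplane(C[0],(319,232),.052).round(4))
# lean reachability
j0=get_joints()
for y in (-.03,0,.02,.04,.06,.08,.1,.12):
  x=.4480-.0353*y
  for a in (30,36,42):
    Rm=R.from_euler('z',.035)*R.from_euler('x',np.radians(a))*R.from_euler('xyz',[np.pi,0,-np.pi/2])
    q=ik((x,y,.072),Rm.as_euler('xyz')); print(y,a,None if q is None else np.round(q,2), Rm.as_matrix()[:,2].round(2))
E
```

```text
(309, 125, 26, 37)
cam [ 0.453 -0.073  0.31 ] handle z.09: centre [ 0.4499 -0.0716  0.09  ] top row [ 0.4503 -0.082   0.09  ] bot row [ 0.4495 -0.0608  0.09  ] bot row z.041 [ 0.4486 -0.0582  0.041 ]
(306, 185, 26, 41)
cam [ 0.453 -0.113  0.31 ] handle z.09: centre [ 0.4501 -0.0746  0.09  ] top row [ 0.4505 -0.0873  0.09  ] bot row [ 0.4496 -0.0615  0.09  ] bot row z.041 [ 0.4489 -0.05    0.041 ]
tri [ 0.4497 -0.0715  0.0721]
bed end [ 0.4501 -0.0915  0.016 ] jaw front [ 0.4482 -0.0485  0.054 ] [ 0.4534 -0.049   0.054 ]
stone [ 0.4491 -0.0076  0.052 ]
-0.03 30 [-0.63 -0.02 -0.45  1.49  0.4  -2.31] [-0.02  0.5  -0.87]
-0.03 36 [-0.67  0.07 -0.39  1.54  0.46 -2.38] [-0.02  0.59 -0.81]
-0.03 42 [-0.71  0.17 -0.34  1.61  0.52 -2.46] [-0.02  0.67 -0.74]
0 30 [-0.58 -0.06 -0.49  1.47  0.42 -2.25] [-0.02  0.5  -0.87]
0 36 [-0.62  0.03 -0.44  1.52  0.48 -2.33] [-0.02  0.59 -0.81]
0 42 [-0.66  0.12 -0.39  1.58  0.54 -2.41] [-0.02  0.67 -0.74]
0.02 30 [-0.54 -0.09 -0.51  1.45  0.43 -2.21] [-0.02  0.5  -0.87]
0.02 36 [-0.59 -0.   -0.47  1.51  0.5  -2.29] [-0.02  0.59 -0.81]
0.02 42 [-0.63  0.09
[... 332 characters left out ...]
0.52  1.47  0.53 -2.22] [-0.02  0.59 -0.81]
0.06 42 [-0.56  0.03 -0.48  1.53  0.59 -2.3 ] [-0.02  0.67 -0.74]
0.08 30 [-0.42 -0.16 -0.57  1.41  0.47 -2.09] [-0.02  0.5  -0.87]
0.08 36 [-0.47 -0.08 -0.54  1.45  0.54 -2.17] [-0.02  0.59 -0.81]
0.08 42 [-0.52  0.01 -0.5   1.51  0.61 -2.26] [-0.02  0.67 -0.74]
0.1 30 [-0.38 -0.18 -0.59  1.39  0.47 -2.04] [-0.02  0.5  -0.87]
0.1 36 [-0.43 -0.11 -0.56  1.43  0.55 -2.13] [-0.02  0.59 -0.81]
0.1 42 [-0.48 -0.02 -0.52  1.48  0.62 -2.22] [-0.02  0.67 -0.74]
0.12 30 [-0.34 -0.19 -0.6   1.37  0.48 -2.  ] [-0.02  0.5  -0.87]
0.12 36 [-0.39 -0.13 -0.58  1.41  0.56 -2.08] [-0.02  0.59 -0.81]
0.12 42 [-0.44 -0.05 -0.55  1.46  0.64 -2.17] [-0.02  0.67 -0.74]
```

```bash
python3 - <<'E'
from h import *
import pickle
F=pickle.load(open('f.pkl','rb'))[1]; H=pickle.load(open('hd.pkl','rb'))[0]
b=tri([cam(*F),cam(*H)],[(204,151),(480,288)]); print('nozzle',b.round(3))
p=snapshot("side"); print('bottle base',onplane(cam(p),(265,284),0).round(3))
D=[np.pi,0,-np.pi/2+.035]; h=np.array([.4500,-.0718]); u=np.array([-.0353,.9994])
servo_line((*h,.19),attitude=D,rate=.2)
print('down hit',servo_line((*h,.079),rate=.1,threshold=8)); e=get_eef_pos(); print(e)
close_gripper(40); print(get_opening(),get_grip_force(),get_contact_force())
t=h+u*.068
print('hit',servo_line((*t,.079),rate=.06,threshold=22),get_eef_pos(),get_contact_force(),get_time_s())
s=snapshot("side"); save(s,'s5.png'); w=snapshot("wrist"); save(w,'w5.png')
cv2.imwrite('pics/q.png',np.hstack([cv2.resize(s["color"][160:320,200:360],(400,400)),cv2.resize(w["color"][100:480,130:510],(400,400))])[:,:,::-1])
E
```

```text
nozzle [ 0.364 -0.     0.134]
bottle base [ 0.357 -0.     0.   ]
down hit False
[ 0.45046363 -0.07200553  0.07970759]
0.01549773838289348 41.11968755722046 [-12.54006468  -1.5084964    9.15553587]
hit False [ 0.44616015 -0.00417653  0.07922456] [-11.78635813  -3.65264319   9.49533805] 24.6833
```

View pics/q.png

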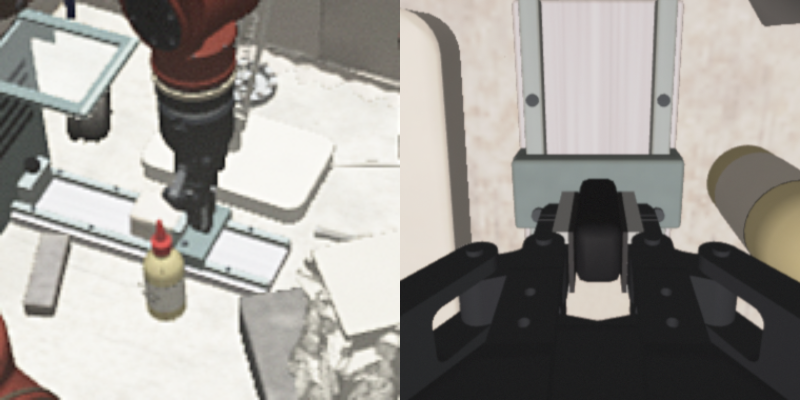

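The side view shows the carriage and stone advanced together beside the bottle (base near x 0.36, y 0, about 5 mm clear of the open fingers). The wrist view shows the handle squarely gripped at (600,230). Now I regrasp leaning 40° and slide until the stop is felt.

```bash
python3 - <<'E'
from h import *
u=np.array([-.0353,.9994,0]); Rm=R.from_euler('z',.035)*R.from_euler('x',np.radians(40))*R.from_euler('xyz',[np.pi,0,-np.pi/2]); A=Rm.as_euler('xyz'); z=Rm.as_matrix()[:,2]
ungrasp(); e=np.array(get_eef_pos()); f=get_contact_force(); print('free',e,f)
servo_line((e[0]+.002,e[1],.17),rate=.15)
P=np.array([.4465,-.004,.076])-.003*z
S=P-.05*z+np.array([.002,0,.03])
servo_line(S,attitude=A,rate=.1); print(get_eef_pos(),get_joints(),get_contact_force())
print('hit',servo_line(P,rate=.08,threshold=8),get_eef_pos(),get_contact_force(),get_opening())
close_gripper(45); hold(.1); print('grip',get_opening(),get_grip_force(),get_contact_force(),get_eef_pos(),get_time_s())
s=snapshot("side"); save(s,'s6.png')
E
```

```text
free [ 0.4476311  -0.00383399  0.07901464] [-0.61355779 -0.11625221  0.36116349]
[ 0.44953255 -0.03768623  0.14640039] [-0.70556622  0.0747996  -0.28207375  1.72871748  0.49334955 -2.44365248] [0.5354598  0.21235706 0.82919289]
hit False [ 0.44685922 -0.00625824  0.07867911] [ 0.32776161 -0.67606433 -0.57639253] 0.08537724263433362
grip 0.015323506954149444 45.12551665306091 [-5.1618941  -2.2579645   3.39466923] [ 0.44618797 -0.00594671  0.07844655] 28.95
```

```bash
python3 - <<'E'
from h import *
u=np.array([-.0353,.9994,0]); P=np.array(get_eef_pos()); f0=np.array(get_contact_force()); 
def go(d,rate,th):
    h=servo_line(P+u*d,rate=rate,threshold=th); e=np.array(get_eef_pos()); f=np.array(get_contact_force())
    print(d,h,e.round(4),'trav',round(float((e-P)@u),4),'f',f.round(1),'fu',round(float(f@u),1),get_opening(),round(get_time_s(),2)); return h
if not go(.075,.05,18):
    go(.130,.025,16)
s=snapshot("side"); save(s,'s7.png')
cv2.imwrite('pics/r.png',cv2.resize(s["color"][160:310,180:380],None,fx=4,fy=4,interpolation=cv2.INTER_CUBIC)[:,:,::-1])
E
```

```text
0.075 False [0.4437 0.0687 0.0784] trav 0.0747 f [-1.8 -5.   1.7] fu -5.0 0.015242506416988339 30.65
0.13 True [0.4424 0.1064 0.0784] trav 0.1124 f [-3.2 -6.7  4.5] fu -6.6 0.015314185146314193 32.09
```

View pics/r.png

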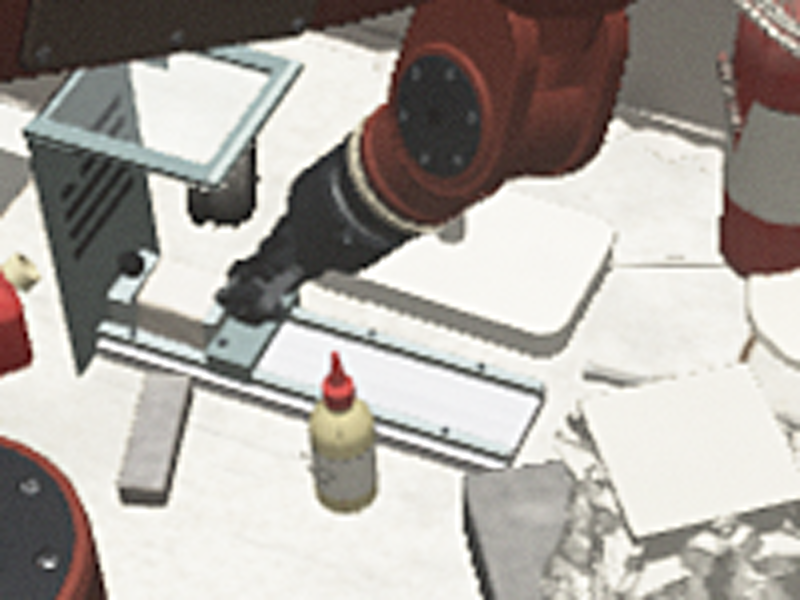

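The picture shows the stone at (180,300) against the stop with the knob at (130,262), and the jaw behind it at (225,340). The contact was felt at 0.106 m. I confirm with one more gentle push.

```bash
python3 - <<'E'
from h import *
u=np.array([-.0353,.9994,0]); P=np.array(get_eef_pos()); f0=np.array(get_contact_force())
h=servo_line(P+u*.006,rate=.012,threshold=14); e=np.array(get_eef_pos()); f=np.array(get_contact_force())
print(h,'trav',(e-P)@u,'f',f.round(1),'fu',f@u,get_opening(),get_time_s())
hold(.2); e=np.array(get_eef_pos()); print((e-P)@u,np.array(get_contact_force()).round(1))
E
```

```text
True trav -2.2869428712249353e-05 f [-1.8 -5.5  4.3] fu -5.482563838130791 0.01572112315295615 32.3917
-4.966555536122593e-05 [-2.7 -4.4  6.1]
```

```bash
python3 - <<'E'
from h import *
z=R.from_euler('xyz',get_eef_rot()).as_matrix()[:,2]
ungrasp(); hold(.1); e=np.array(get_eef_pos()); print(get_opening(),get_contact_force())
servo_line(e-.10*z,rate=.12); print(get_eef_pos(),get_time_s())
ee=(get_eef_pos(),get_eef_rot()); w=snapshot("wrist"); s=snapshot("side"); c=snapshot("scene"); save(w,'w8.png'); save(s,'s8.png'); save(c,'c8.png')
a=cv2.resize(s["color"][200:275,190:290],(400,300),interpolation=cv2.INTER_CUBIC); b=cv2.resize(c["color"][260:350,140:260],(400,300),interpolation=cv2.INTER_CUBIC)
cv2.imwrite('pics/z.png',np.vstack([np.hstack([a,b]),np.hstack([cv2.resize(w["color"],(400,300)),cv2.resize(s["color"],(400,300))])])[:,:,::-1])
E
```

```text
0.08520524370008864 [ 0.00574329 -0.73921076  0.02070455]
[0.44398899 0.04298667 0.15442919] 34.3583
```

View pics/z.png

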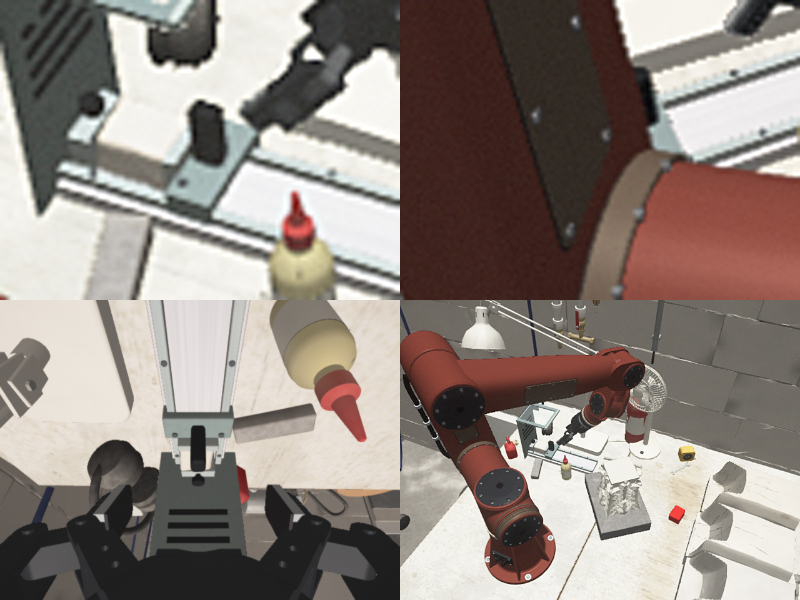

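The picture shows the stone seated between the stop and the jaw with no visible gap, and the gripper clear of everything.

```bash
python3 -c "
from h import *
hold(.2); print(get_contact_force(), job_done(), get_time_s())"
```

```text
the job is handed in; nothing more can be done
the job is handed in; nothing more can be done
```

The larger stone lies flat in the channel, clamped between the jaw and the end stop with no visible gap; I let go, backed the robot clear and handed the job in at about 35 s, with the small offcut untouched.

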